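Clear the cocoa shaker out of the teaspoon case and click the lid shut

TASK

The cocoa shaker was left standing in the open green teaspoon case, where it keeps the lid from shutting. Lift it out and set it upright, wholly on the cork mat, without letting it drop; then swing the lid over and press its front edge down past the spring catch until it clicks fully shut. The teaspoon stays in the case, and the other things on the counter stay where they are.

Things in the scene. Friction and masses are not known exactly. Their poses are not given: they have to be found in the camera images.
- spoon_case: Green open-topped case, fixed to the counter, 124 (x) x 210 (y) x 62 mm high, walls and floor 6 mm thick. Origin at the centre of its underside, on the counter; z up, x from its front (catch) to its back (hinge), y along its width. A spring catch stands at the middle of the front.
- catch_top (a point): Top of the steel spring catch at the middle of the case's front, at x = -0.068, y = 0, z = 0.075 in the case's frame. The catch is 38 mm wide, reaching from x = -0.065 to -0.074; it gives way outward by itself (about 3 mm) when the lid's lip is pressed past it, then snaps back over the lip. Press on the lid, not on the catch.
- case_lid (a joint): Angle of the case's lid: 0 is fully shut and latched, about 1.57 is upright, more leans back; it starts at 1.6 to 1.85. The hinge is stiff enough (0.15 N m) for the lid to stay at any angle. The catch begins to resist at about 0.09; pressing past it takes about 8 to 14 N near the front edge (20 N does no harm); below 0.045 it snaps home by itself and stays.
- lid_hinge (a point): Point on the lid's hinge line, in the middle of its width: in the case's frame at x = +0.062, y = 0, z = 0.0625. The lid is a flat plate 124 mm long from the hinge, 210 mm wide and 8 mm thick; shut, its underside lies at the hinge's height and its top at 70.5 mm above the counter. A steel lip 42 mm wide sticks 6 mm further out at the middle of the free edge.
- lid_edge (a point): Middle of the lid's free (front) edge, on its outer face (the top face when shut), 124 mm from the hinge line; shut, it lies at x = -0.062, z = 0.0705 in the case's frame.
- cocoa_shaker: Upright steel cocoa shaker, a round tin of 43 mm diameter, 92 mm tall, 0.1 to 0.2 kg; origin at the centre of its underside, z up its axis. It stands loose on the case's floor in the front half, its top about 36 mm above the case's rim; grasp across its diameter, near the top.
- cork_mat: Flat square cork mat, 140 x 140 x 6 mm, fixed to the counter; origin at the centre of its underside, z up, x and y along its edges. It may lie left or right of the case.
- teaspoon: Steel teaspoon, 130 mm long (x) x 26 x 11 mm, lying loose on the case's floor in the back half, along the case's width; origin under its centre. It stays there.
- sugar_caddy: Bystander: wooden caddy of sugar sachets, 90 x 160 x 75 mm, loose, at the right; origin under its centre.
- cinnamon_jar: Bystander: red-capped spice jar, 45 mm across and 106 mm tall, loose, at the right; origin under its centre.
- pitcher: Bystander: steel milk pitcher, 92 x 127 x 111 mm, loose, at the left; origin on its underside.
- brown_cup: Bystander: brown stoneware cup, 86 x 102 x 56 mm, upside down, loose, at the left; origin on its underside.

How it is judged:
On the way, in this order (a step that is already met when the one before it is completed fails the run):
1. the cocoa shaker stands upright and released, wholly on the cork mat (x of cocoa_shaker in the frame of cork_mat between -0.05 and 0.05 m and y of cocoa_shaker in the frame of cork_mat between -0.05 and 0.05 m and z of cocoa_shaker in the frame of cork_mat below 0.01 m and angle between cocoa_shaker's own z axis and vertical below 0.1 rad and contact force between cocoa_shaker and the fingers below 0.05 N and linear speed of cocoa_shaker below 0.03 m/s), for 0.2 s.
2. the lid is pressed past its catch (value of joint case_lid below 0.035 rad), for 0.2 s.
At the end, for the whole second after the job is handed in: The cocoa shaker stands upright (within 0.1 rad), released and at rest on the cork mat, its axis within 50 mm of the mat's centre along each of the mat's edges; the lid is latched (angle under 0.035 rad); the teaspoon is inside the case (all of step 1 and value of joint case_lid below 0.035 rad and x of teaspoon in the frame of spoon_case between -0.06 and 0.06 m and y of teaspoon in the frame of spoon_case between -0.1 and 0.1 m and z of teaspoon in the frame of spoon_case below 0.06 m); the robot touches nothing.
It fails at once if the cocoa shaker is knocked over or tilted by more than 0.8 rad (angle between cocoa_shaker's own z axis and vertical above 0.8 rad).
It fails at once if the cocoa shaker is dropped: it moves at over 0.7 m/s (a fall of 25 mm) with no finger on it (linear speed of cocoa_shaker above 0.7 m/s and contact force between cocoa_shaker and the fingers below 0.01 N).
It fails at once if the sugar caddy, spice jar, milk pitcher or brown cup is moved by more than 30 mm (distance of any of sugar_caddy, cinnamon_jar, pitcher, brown_cup from where it was at the start of the episode above 0.03 m).
It also fails if it takes over 61 s, if anything falls off the work surface, if the arm or the gripper's body presses on something with over 40 N, if the wrist force passes 120 N, or if a joint passes its speed limit or range.

ROBOT

A 7-joint arm with a two-finger parallel gripper is mounted at the origin on a cart in front of the work surface, level with it; the furniture and walls round the work are solid. World frame = base frame: x ahead of the robot, y to its left, z up, the work surface at z = 0. Lengths are in m, angles in rad, forces in N, time in s.
With the tool pointing down it reaches from about 0.425 to 0.825 m from the base axis. Payload 3.6 kg.
Tool frame: the origin (TCP) lies on the centre line of the jaws, within the pads' length; the fingertips stand tcp_to_tips ahead of it and the grasp point (between the pads) lies 11 mm behind it (tcp_to_tips is the distance from the TCP to the fingertips, in m); z points along the fingers, y is the line along which they close (so a half turn about z gives the same grasp; the last joint's range is limited). The gripper opens to 85 mm and grips with 20 to 120 N. Pads are 22 mm wide; open, the fingers measure 114 mm over their backs; the gripper's body (76 mm by 85 mm) begins 54 mm behind the grasp point. The pads swing forward as they close: fully open they stand 13 mm farther back than shut.
Start: joints at [-1.147, 0.615, -0.013, 1.423, 0.008, 1.103, -0.04], TCP at [0.283, 0.585, 0.239] pointing down, gripper open.
Joint ranges: [-3.12, 3.12], [-0.3, 2.06], [-1.34, 1.32], [0.26, 2.42], [-1.36, 4.5], [0.01, 1.98], [-2.84, 2.84]. Speed limits (rad/s): [2.79, 2.79, 3.14, 3.14, 3.14, 3.14, 3.14].

INTERFACE

Orientations are given as a rotation vector (axis times angle).
In Python, from plant import * gives the robot as it stands.
- The arm moves only by the tool arm_command, never from a script. Its argument "commands" is text: rows parted by semicolons, each of 7 numbers parted by spaces: the shift along the tool's x, y, z in units of 30 mm (1.0 is 30 mm), then the turn, a rotation vector about the tool's x, y, z in units of 5 degrees (1.0 is 5 degrees), then the closure, from 0 (fully open) to 1 (shut). In form: tx ty tz wx wy wz fingers; .... A call has 1 to 20 rows; each row shifts and turns the commanded pose from where the row before left it, along the tool's axes as they then stand; what a row does not reach is not made up. A row lasts 1/8 s, in which the tool goes at most 62.5 mm and 10.7 degrees, less where a joint would pass 70% of its speed; a pose out of reach is approached as far as the arm can. A call is refused whole if a number of a shift passes 1 or a number of a turn 1, either way. A call with a gripper value outside its range is refused whole. The fingers move at their own pace and stop on an object; "squeeze" is the grip in N (left out, the last holds). Time passes only in rows, so rows that do not move let the fingers close. It gives the time, the measured TCP pose, the force, the opening and the grip force at its end, in the units of the state.
- get_state(): the state, without advancing time (a new reading comes with each control period).
- grab_frame(name): name is "scene" or "top" or "wrist"; returns the picture (400x640x3 uint8, blue, green, red); there is no depth.
- get_calibration(name): a dict with "vertical_fov" (degrees; the focal length in pixels is half the picture's height over the tangent of half this angle, whatever the lens; pixels are square), "cx", "cy" (the principal point, pixels), "D" ([k1, k2, p1, p2, k3] as OpenCV has them; the pictures are not rectified), "R" (3x3) and "t" (3): a world point X has camera coordinates R X + t. Camera axes: x right, y down, z forward; pixel columns grow to the right and rows downward; lengths in m; the calibration is good to about 2 mm. A picture is of the moment at which its call begins: read the wrist's pose just before it. get_calibration takes no time and is no camera call; for the wrist camera it gives the pose at the moment of the call.
- sign_off(): hands the job in; it is judged then, once.
Trained networks look in the newest picture that a camera, given by its name, has taken for a name from the list of things; names that differ only in an ending like _2 or _b are one class to them, and where a whole thing is asked for, a point or a joint stands for the part that bears it (a point fixed in the world has none). Each returns a list of dicts, best first, with "confidence" (0 to 1); they miss things now and then, are a little off and sometimes report something else, mostly with a low value. They report only what shows in the picture. A call takes as long as a camera call.
- look_for(target, camera): "extent" ([left, top, right, bottom] as shares, 0 to 1, of the picture: columns of its width, rows of its height, round what is visible of it).
The state is a dict: "clock": time; "joint_pos": joint angles; "joint_velocities": joint speeds; "effort": joint torques, N m; "position": TCP position; "ee_rot": TCP orientation; "force": force on the tool from outside, world axes, zero at the start; "torque": the same for the moment, N m; "grip_width": finger opening in m; "finger_force": force on a finger pad.
Only numpy, scipy, OpenCV 4.12 (cv2) and the standard library are available. Lean on these libraries where they do the work, as an engineer would, in place of code of your own. Each camera call takes 0.05 s, during which the arm holds its last target. There are 200 camera calls.

## Working session

There is one attempt and no reset: what is moved stays moved. The work goes in short steps, Python scripts to look and compute and a tool call to move; the robot and the scene stay as the last step left them, time stands still between calls to the robot, and variables do not carry over. Pictures are saved under pics/ and viewed, at most 10 in all, crops included, and the job is handed in when it is done.

Besides the shell and the picture viewer there is one more tool, called after ">>>" as a command line: name --argument value ..., lists and objects as JSON in quotes. arm_command: Moves the arm, as the interface text tells. Its arguments: {"type":"object","properties":{"commands":{"type":"string"},"squeeze":{"type":"number"}},"required":["commands"]}

```bash
mkdir -p pics; ls
python3 - <<'E'
from plant import *
import cv2,numpy as np
s=get_state(); print(s)
for c in ("scene","top"):
    im=grab_frame(c); cv2.imwrite(f"pics/{c}0.png",im)
    k=get_calibration(c); print(c,k)
    for n in ("spoon_case","cocoa_shaker","cork_mat","teaspoon","catch_top","case_lid","sugar_caddy","cinnamon_jar","pitcher","brown_cup"):
        r=look_for(n,c)
        print(n,[(round(d["confidence"],2),np.round(np.array(d["extent"])*[640,400,640,400],1).tolist()) for d in r[:2]])
E
```

```text
pics
{'clock': 0.0, 'joint_pos': array([-1.14749639,  0.61595262, -0.01262106,  1.42493412,  0.00810632,
        1.1033801 , -0.04039538]), 'joint_velocities': array([-0.00073233, -0.00051814, -0.00105324,  0.00150153,  0.00064725,
       -0.00096966,  0.0004083 ]), 'effort': array([-3.18888742e-04, -4.69191778e+01,  2.58817440e-01, -1.71036780e+01,
        9.86523286e-03,  9.47887165e-03,  5.70051014e-06]), 'position': array([0.28227324, 0.58467178, 0.23810475]), 'ee_rot': array([-0.70036144, -3.06197026,  0.00403124]), 'force': array([-0.34946318,  0.31030696, -0.45640364]), 'torque': array([ 0.01051925,  0.00247662, -0.01459106]), 'finger_force': 0.0, 'grip_width': 0.0854149598638808}
scene {'vertical_fov': 52.82140574851404, 'cx': 316.4617290446489, 'cy': 202.90276661367432, 'D': array([-0.03831932,  0.        ,  0.        ,  0.        ,  0.        ]), 'R': array([[ 0.56917318, -0.82206366,  0.01591298],
       [-0.54607433, -0.39241337, -0.74014497],
       [ 0.61469075,  0.412581  , -0.67225903]]), 't': array([-0.30382985,  0.33125423,  0.95708843])}
spoon_case [(0.71, [237.3, 
[... 782 characters left out ...]
655, -0.00382668, -0.15197747],
       [ 0.1520074 , -0.00939103, -0.98833474]]), 't': array([0.00504501, 0.50723375, 1.20953882])}
spoon_case [(0.2, [451.3, 207.7, 478.3, 226.1])]
cocoa_shaker [(0.49, [262.8, 202.6, 275.4, 222.6]), (0.31, [160.8, 151.4, 190.0, 174.4])]
cork_mat [(0.91, [347.0, 180.0, 395.1, 229.8])]
teaspoon [(0.67, [259.0, 189.5, 299.5, 200.5])]
catch_top [(0.92, [229.0, 157.7, 311.8, 228.2])]
case_lid [(0.58, [343.8, 179.1, 398.5, 232.2]), (0.33, [260.0, 201.6, 277.3, 224.0])]
sugar_caddy [(0.62, [431.7, 156.7, 485.3, 190.4])]
cinnamon_jar [(0.52, [449.7, 210.8, 475.9, 225.8])]
pitcher [(0.69, [158.7, 205.2, 197.2, 237.8])]
brown_cup [(0.91, [157.5, 150.8, 191.9, 173.6])]
```

Run:
```python
import cv2
a=cv2.imread("pics/top0.png")[135:255,140:500]; b=cv2.imread("pics/scene0.png")[120:320,160:510]
a=cv2.resize(a,(798,266),interpolation=cv2.INTER_CUBIC)
b=cv2.resize(b[:145],(798,330),interpolation=cv2.INTER_CUBIC)
import numpy as np
cv2.imwrite("pics/c0.png",np.vstack([a,b]))
```

```text
(no output)
```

View pics/c0.png

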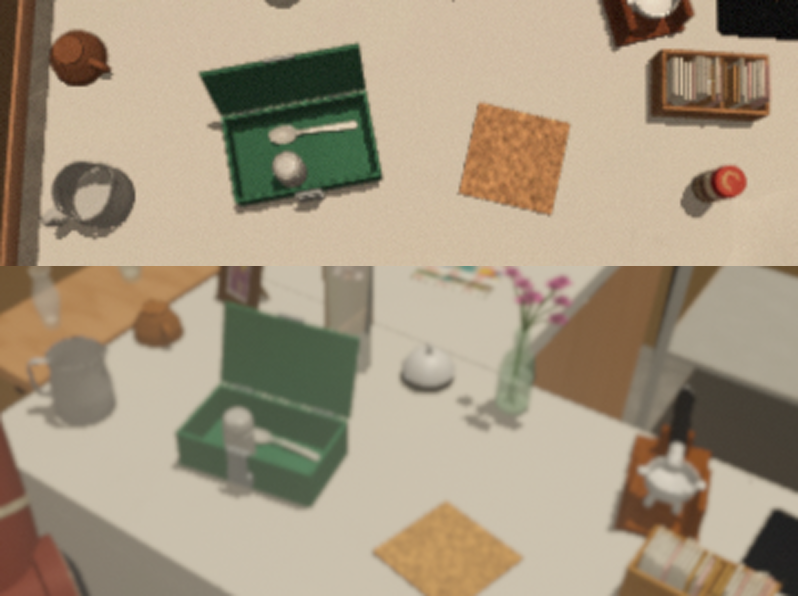

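```bash
cat > h.py <<'E'
import numpy as np, cv2
from scipy.optimize import least_squares
from scipy.spatial.transform import Rotation as Rt
def K(k):
    f=200/np.tan(np.radians(k["vertical_fov"])/2); return np.array([[f,0,k["cx"]],[0,f,k["cy"]],[0,0,1.]])
def proj(k,X):
    return cv2.projectPoints(np.asarray(X,float).reshape(-1,3),cv2.Rodrigues(k["R"])[0],k["t"],K(k),k["D"])[0][:,0]
def back(k,uv,z):
    n=cv2.undistortPoints(np.array(uv,float).reshape(-1,1,2),K(k),k["D"])[:,0]
    d=np.c_[n,np.ones(len(n))]@k["R"]; C=-k["R"].T@k["t"]
    return C+d*((z-C[2])/d[:,2])[:,None]
def place(p,L):
    c,s=np.cos(p[2]),np.sin(p[2]); L=np.asarray(L,float)
    return np.c_[p[0]+c*L[:,0]-s*L[:,1],p[1]+s*L[:,0]+c*L[:,1],L[:,2]]
def fit(k,uv,L,p0): 
    r=least_squares(lambda p:(proj(k,place(p,L))-uv).ravel(),p0); return r.x,np.sqrt(np.mean(r.fun**2))
E
python3 - <<'E'
from plant import *; from h import *
k=get_calibration("top"); kw=get_calibration("scene")
o=np.array([140,135]); s=798/360
u=lambda a:np.array(a)/s+o
case=u([(238,208),(382,182),(365,92),(222,115)])
L=[(-.062,.105,.062),(-.062,-.105,.062),(.062,-.105,.062),(.062,.105,.062)]
print(back(k,case,.062).round(3))
pc,e=fit(k,case,L,[.5,.1,0]); print("case",pc.round(4),e)
mat=u([(478,103),(570,123),(551,214),(459,192)])
M=[(.07,.07,.006),(.07,-.07,.006),(-.07,-.07,.006),(-.07,.07,.006)]
print(back(k,mat,.006).round(3))
pm,e=fit(k,mat,M,[.5,-.1,0]); print("mat",pm.round(4),e)
print("shaker top", back(k,u([(288,163)]),.095), "box ctr", back(k,[(269.1,211)],.06))
# predict scene cam
print(proj(kw,place(pc,L)).round(), proj(kw,place(pm,M)).round())
sh=back(k,u([(288,163)]),.095)[0]
for z in (.006,.098): print(proj(kw,[[*sh[:2],z]]),proj(k,[[*sh[:2],z]]))
print("C",-k["R"].T@k["t"])
c,s_=np.cos(pc[2]),np.sin(pc[2]); d=sh[:2]-pc[:2]; print("shaker in case",c*d[0]+s_*d[1],-s_*d[0]+c*d[1])
for n,b,z in(("pitcher",[158.7,205.2,197.2,237.8],.08),("caddy",[431.7,156.7,485.3,190.4],.075)): print(n,back(k,[b[:2],b[2:]],z).round(3))
st=get_state(); R=Rt.from_rotvec(st["ee_rot"]).as_matrix(); print(R.round(3)); print([x for x in dir(__import__('plant')) if not x.startswith('_')])
import plant; print(getattr(plant,'tcp_to_tips',None))
E
```

```text
[[0.407 0.224 0.062]
 [0.444 0.023 0.062]
 [0.573 0.048 0.062]
 [0.539 0.25  0.062]]
case [0.4906 0.1361 0.1802] 1.1739049925118594
[[ 0.569 -0.119  0.006]
 [ 0.539 -0.255  0.006]
 [ 0.404 -0.224  0.006]
 [ 0.436 -0.089  0.006]]
mat [ 0.4869 -0.1717 -0.2241] 0.3586139273071219
shaker top [[0.46643353 0.1513382  0.095     ]] box ctr [[0.46312262 0.15770312 0.06      ]]
[[235. 194.]
 [294. 214.]
 [312. 189.]
 [255. 172.]] [[355. 223.]
 [389. 248.]
 [356. 274.]
 [322. 245.]]
[[266.18845552 206.83371697]] [[272.94709082 211.98769014]]
[[264.16310307 184.93728717]] [[269.815134   208.40846714]]
C [0.31746721 0.01834459 1.27246758]
shaker in case -0.02105916251834733 0.019292516923517248
pitcher [[0.477 0.499 0.08 ]
 [0.378 0.373 0.08 ]]
caddy [[ 0.636 -0.355  0.075]
 [ 0.529 -0.522  0.075]]
[[-0.901  0.435 -0.   ]
 [ 0.435  0.901  0.   ]
 [ 0.    -0.    -1.   ]]
['PlanningError', 'get_calibration', 'get_state', 'grab_frame', 'look_for', 'sign_off', 'tcp_to_tips']
0.008
```

>>> arm_command --commands "-0.98 -0.86 0 0 0 0 0;-0.98 -0.86 0 0 0 0 0;-0.98 -0.86 0 0 0 0 0;-0.98 -0.86 0 0 0 0 0;-0.98 -0.86 0 0 0 0 0;-0.98 -0.86 0 0 0 0 0;-0.98 -0.86 0 0 0 0 0;-0.98 -0.86 0 0 0 0 0;-0.98 -0.86 0 0 0 0 0;-0.98 -0.86 0 0 0 0 0;-0.98 -0.86 0 0 0 0 0;-0.98 -0.86 0 0 0 0 0;0 0 0 0 0 -1 0;0 0 0 0 0 -1 0;0 0 0 0 0 -1 0;0 0 0 0 0 -1 0;0 0 0 0 0 -1 0;0 0 0 0 0 -1 0;0 0 0 0 0 -1 0;0 0 0 0 0 -0.2 0" --squeeze 40

```text
clock: 3.6
position: [0.4658, 0.1531, 0.2395]
ee_rot: [-0.28, 3.129, 0.0]
force: [-0.2, -0.2, -0.3]
grip_width: 0.0851
finger_force: 0.0
```

Run:
```python
from plant import *; from h import *
s=get_state(); print(s["clock"],s["position"],Rt.from_rotvec(s["ee_rot"]).as_matrix().round(3),s["joint_pos"].round(2))
k=get_calibration("wrist"); im=grab_frame("wrist"); cv2.imwrite("pics/w1.png",im)
np.savez("w1.npz",**k)
for n in ("cocoa_shaker","teaspoon"): print(n,[(round(d["confidence"],2),np.round(np.array(d["extent"])*[640,400,640,400],1).tolist()) for d in look_for(n,"wrist")[:2]])
pc=[.4906,.1361,.1802]
L=[(-.062,.105,.062),(-.062,-.105,.062),(.062,-.105,.062),(.062,.105,.062),(-.068,0,.075)]
print(proj(k,place(pc,L)).round()); print(proj(k,[[.4664,.1513,.098]]))
```

```text
3.6 [0.46580616 0.15310966 0.23946406] [[-0.984 -0.178  0.   ]
 [-0.178  0.984  0.   ]
 [-0.     0.    -1.   ]] [-0.28  0.37 -0.11  1.87  0.05  0.9   1.33]
cocoa_shaker [(0.77, [301.5, 157.7, 343.2, 208.5]), (0.73, [1.3, 59.0, 127.9, 213.8])]
teaspoon [(0.74, [490.6, 293.5, 546.6, 317.5])]
[[401. 142.]
 [200. 143.]
 [213. 250.]
 [393. 250.]
 [300. 138.]]
[[318.97923586 189.46366469]]
```

View pics/w1.png

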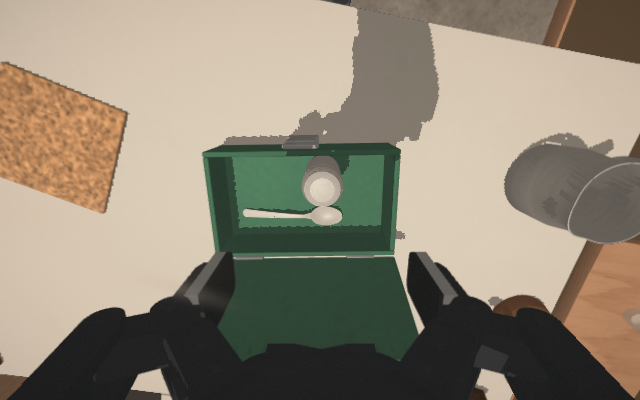

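Run:
```python
from h import *
k=np.load("w1.npz")
uv=np.array([(204,153),(400,146),(394,252),(216,256)],float)
L=[(-.062,-.105,.062),(-.062,.105,.062),(.062,.105,.062),(.062,-.105,.062)]
pc,e=fit(k,uv,L,[.49,.136,.18]); print(pc,e)
print(proj(k,place(pc,[(-.068,0,.075)])), back(k,[(322,189)],.098), back(k,[(322,188)],.085))
print(-k["R"].T@k["t"])
mat=back(k,[(127,112),(104,213)],.006); print(mat)
```

```text
[0.49667089 0.13917795 0.2051012 ] 1.4782945932288205
[[299.96989711 144.56187907]] [[0.4654213  0.15409565 0.098     ]] [[0.4678298  0.15461723 0.085     ]]
[0.39228535 0.13899341 0.37441204]
[[ 0.43800337 -0.08575545  0.006     ]
 [ 0.57295316 -0.11666636  0.006     ]]
```

>>> arm_command --commands "0 0 1 0 0 0 0;0 0 1 0 0 0 0;0 0 1 0 0 0 0;0 0 1 0 0 0 0;0 0 1 0 0 0 0;0 0 0.65 0 0 0 0;0 0 0 0 0 0 0;0 0 0 0 0 0 1;0 0 0 0 0 0 1;0 0 0 0 0 0 1;0 0 0 0 0 0 1;0 0 0 0 0 0 1;0 0 0 0 0 0 1;0 0 0 0 0 0 1;0 0 0 0 0 0 1;0 0 0 0 0 0 1" --squeeze 40

```text
clock: 5.75
position: [0.4666, 0.1535, 0.0709]
ee_rot: [-0.28, 3.127, 0.001]
force: [-0.4, 0.0, 6.6]
grip_width: 0.0409
finger_force: 40.1
```

>>> arm_command --commands "0 0 -0.3 0 0 0 1;0 0 -0.6 0 0 0 1;0 0 -0.8 0 0 0 1;0 0 -0.8 0 0 0 1;0 0 -0.8 0 0 0 1;0 0 -0.7 0 0 0 1;0 0 0 0 0 0 1"

```text
clock: 6.62
position: [0.4664, 0.1533, 0.1912]
ee_rot: [-0.279, 3.126, 0.001]
force: [-0.5, 0.4, -1.2]
grip_width: 0.0408
finger_force: 40.6
```

Run:
```python
from plant import *; from h import *
s=get_state(); print(s["clock"],s["position"],s["force"],s["grip_width"],s["finger_force"],s["joint_pos"].round(2))
a=grab_frame("scene")[100:300,150:450]; b=grab_frame("wrist")
cv2.imwrite("pics/l2.png",np.vstack([cv2.resize(a,(450,300)),cv2.resize(b,(450,281))]))
R=Rt.from_rotvec(s["ee_rot"]).as_matrix(); print(R.round(3)); d=np.array([.488,-.171,0])-s["position"]; d[2]=0; print((R.T@d)/.03)
```

```text
6.625 [0.46635243 0.15328446 0.19120388] [-0.46641546  0.38310115 -1.18126989] 0.04077121328604178 40.634616336319596 [-0.28  0.43 -0.11  1.94  0.07  0.77  1.32]
[[-0.984 -0.177  0.003]
 [-0.177  0.984  0.001]
 [-0.003  0.    -1.   ]]
[ 1.20729105e+00 -1.07660556e+01 -8.89048893e-03]
```

View pics/l2.png

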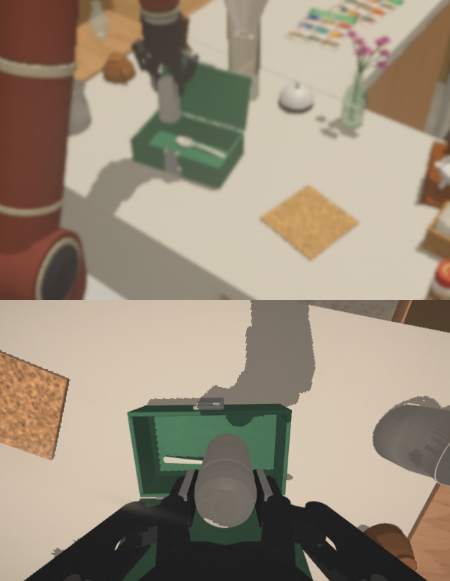

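>>> arm_command --commands "0.04 -0.4 0 0 0 0 1;0.09 -0.8 0 0 0 0 1;0.09 -0.8 0 0 0 0 1;0.09 -0.8 0 0 0 0 1;0.09 -0.8 0 0 0 0 1;0.09 -0.8 0 0 0 0 1;0.09 -0.8 0 0 0 0 1;0.09 -0.8 0 0 0 0 1;0.09 -0.8 0 0 0 0 1;0.09 -0.8 0 0 0 0 1;0.09 -0.8 0 0 0 0 1;0.09 -0.8 0 0 0 0 1;0.09 -0.8 0 0 0 0 1;0.09 -0.77 0 0 0 0 1;0 0 0 0 0 0 1;0 0 1 0 0 0 1;0 0 1 0 0 0 1;0 0 1 0 0 0 1;0 0 0 0 0 0 1"

```text
clock: 9.1
position: [0.4852, -0.1695, 0.0977]
ee_rot: [0.282, -3.123, -0.005]
force: [0.3, -0.0, -0.6]
grip_width: 0.0406
finger_force: 40.8
```

Run:
```python
from plant import *; from h import *
s=get_state(); print(s["clock"],s["position"],s["force"],s["grip_width"],s["finger_force"],s["joint_pos"].round(2))
k=get_calibration("top"); t=grab_frame("top")[165:245,330:420]
k2=get_calibration("wrist");b=grab_frame("wrist")
cv2.imwrite("pics/m3.png",np.vstack([cv2.resize(t,(480,427),interpolation=cv2.INTER_CUBIC)[:300],cv2.resize(b,(480,300))]))
print(proj(k2,[[*s["position"][:2],.006]]), proj(k2,place([.488,-.171,-.224],[(.07,.07,.006),(.07,-.07,.006),(-.07,-.07,.006),(-.07,.07,.006)])).round())
```

```text
9.1 [ 0.48516837 -0.16948571  0.09767785] [ 0.30729882 -0.00067201 -0.59845425] 0.04058182192278877 40.78541582071921 [ 0.34  0.61 -0.07  1.96  0.07  0.58  1.97]
[[321.90589096 203.5463463 ]] [[360. 303.]
 [211. 248.]
 [268.  85.]
 [438. 161.]]
```

View pics/m3.png

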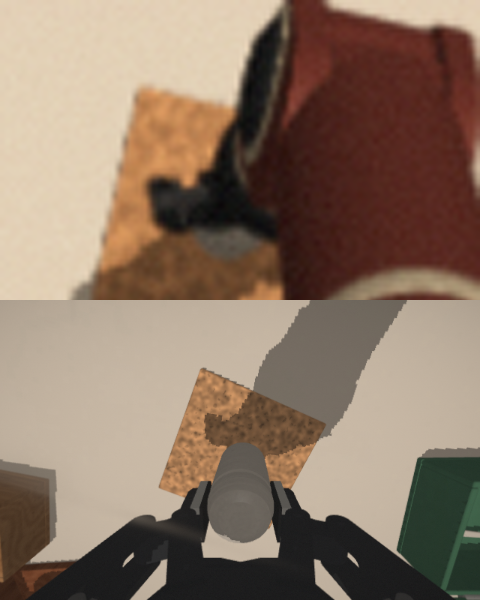

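>>> arm_command --commands "0 0 0.4 0 0 0 1;0 0 0.3 0 0 0 1;0 0 0.15 0 0 0 1;0 0 0.05 0 0 0 1;0 0 0 0 0 0 1;0 0 0 0 0 0 1"

```text
clock: 9.95
position: [0.4876, -0.1714, 0.073]
ee_rot: [-0.28, 3.129, -0.0]
force: [0.2, 0.3, -0.5]
grip_width: 0.0409
finger_force: 40.8
```

>>> arm_command --commands "0 0 0.04 0 0 0 1;0 0 0.04 0 0 0 1;0 0 0 0 0 0 1;0 0 0 0 0 0 1"

```text
clock: 10.45
position: [0.4878, -0.1713, 0.071]
ee_rot: [-0.28, 3.128, -0.001]
force: [-1.2, 0.5, 5.3]
grip_width: 0.0406
finger_force: 41.4
```

>>> arm_command --commands "0 0 0 0 0 0 0.4;0 0 0 0 0 0 0.3;0 0 0 0 0 0 0.2;0 0 0 0 0 0 0;0 0 0 0 0 0 0;0 0 0 0 0 0 0;0 0 -0.5 0 0 0 0;0 0 -1 0 0 0 0;0 0 -1 0 0 0 0;0 0 -1 0 0 0 0;0 0 -1 0 0 0 0;0 0 -1 0 0 0 0;0 0 0 0 0 0 0"

```text
clock: 12.08
position: [0.4889, -0.1717, 0.2388]
ee_rot: [-0.279, 3.123, -0.004]
force: [0.4, -0.3, 0.3]
grip_width: 0.0856
finger_force: 0.0
```

Run:
```python
from plant import *; from h import *
s=get_state(); print(s["clock"],s["position"],s["force"],s["grip_width"],s["joint_pos"].round(2))
a=grab_frame("scene")[100:300,150:450]; k=get_calibration("wrist"); np.savez("w4.npz",**k); b=grab_frame("wrist")
cv2.imwrite("pics/n4.png",np.vstack([cv2.resize(a,(480,320),interpolation=cv2.INTER_CUBIC)[:270],cv2.resize(b,(480,300))]))
print(proj(k,[[.4878,-.1713,.006],[.4878,-.1713,.098]]))
```

```text
12.075 [ 0.48885326 -0.17170649  0.23877017] [ 0.44554802 -0.34572299  0.3312212 ] 0.08557614438876243 [ 0.36  0.41 -0.09  1.81  0.04  0.92  2.  ]
[[321.08419786 170.21318811]
 [321.22807635 189.62249739]]
```

View pics/n4.png

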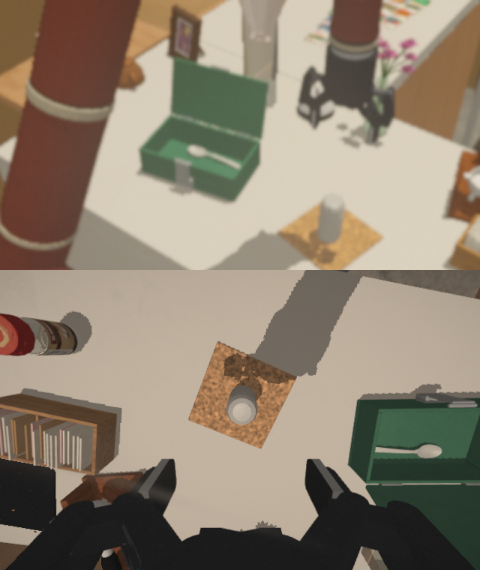

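Run:
```python
from plant import *; from h import *
k=get_calibration("top"); kw=get_calibration("scene"); w=np.load("w1.npz")
u=lambda a:np.array(a)/(798/360)+[140,135]
us=lambda a:(np.array(a)-[0,266])/2.28+[160,120]
print("canister,dome base",back(kw,us([(350,368),(428,388)]),0).round(3))
top=u([(238,208),(382,182),(365,92),(222,115)]); 
L=[(-.062,.105,.062),(-.062,-.105,.062),(.062,-.105,.062),(.062,.105,.062)]
lidt=u([(201,72),(360,45)])
wu=np.array([(400,146),(204,153),(216,256),(394,252)],float)
sc=us([(223,305),(359,337)])
def lid(p,off):
    t=p[3]; x=.062-.124*np.cos(t)+off*np.sin(t); z=.0625+.124*np.sin(t)+off*np.cos(t)
    return place(p,[(x,.105,z),(x,-.105,z)])
def f(p):
    return np.r_[(proj(k,place(p,L))-top).ravel(),(proj(k,lid(p,.004))-lidt).ravel(),.5*(proj(w,place(p,L))-wu).ravel(),(proj(kw,lid(p,.004))-sc).ravel()]
r=least_squares(f,[.493,.138,.19,1.7]); print(r.x.round(4),r.fun.round(1)); p=r.x
t=p[3]
print("lid edge case x,z",.062-.124*np.cos(t)+.008*np.sin(t),.0625+.124*np.sin(t))
for cx in (.16,.15,.1): print(cx,place(p,[(cx,0,0)]).round(3))
s=get_state();R=Rt.from_rotvec(s["ee_rot"]).as_matrix()
for n,X in(("via",(.19,-.12)),("behind",(.16,0))):
    d=place(p,[(*X,0)])[0]-s["position"]; d[2]=0; print(n,place(p,[(*X,0)])[0].round(3),(R.T@d/.03).round(2))
```

```text
canister,dome base [[0.748 0.162 0.   ]
 [0.777 0.032 0.   ]]
[0.4946 0.1377 0.1919 1.8327] [-1.7 -2.1  0.1 -3.   0.5 -0.9 -0.8  1.  -1.1  0.8 -0.5 -0.5  0.5 -0.3
 -1.8 -2.6 -0.8 -0.7 -0.1  0.2 -0.2 -1.5 -0.   0.4]
lid edge case x,z 0.1018369609669866 0.18227044062336056
0.16 [[0.652 0.168 0.   ]]
0.15 [[0.642 0.166 0.   ]]
0.1 [[0.593 0.157 0.   ]]
via [0.704 0.056 0.   ] [-8.46  6.17  0.  ]
behind [0.652 0.168 0.   ] [-7.41 10.16 -0.  ]
```

>>> arm_command --commands "-0.6 0.92 0 0 0 0 1;-0.6 0.92 0 0 0 0 1;-0.6 0.92 0 0 0 0 1;-0.6 0.92 0 0 0 0 1;-0.6 0.92 0 0 0 0 1;-0.6 0.92 0 0 0 0 1;-0.6 0.92 0 0 0 0 1;-0.6 0.92 0 0 0 0 1;-0.6 0.92 0 0 0 0 1;-0.6 0.92 0 0 0 0 1;-0.6 0.92 0 0 0 0 1;0 0 0 0 0 0 1;0 0 0 0 0 0 1"

```text
clock: 13.8
position: [0.6276, 0.1615, 0.2341]
ee_rot: [0.279, -3.126, 0.003]
force: [0.5, -0.4, 0.7]
grip_width: 0.0002
finger_force: 0.0
```

```bash
cat >> h.py <<'E'
P=np.array([.4946,.1377,.1919])
def incase(s):
    d=s["position"]-[P[0],P[1],0]; c,q=np.cos(P[2]),np.sin(P[2]); return np.array([c*d[0]+q*d[1],-q*d[0]+c*d[1],d[2]])
E
python3 - <<'E'
from plant import *; from h import *
s=get_state(); print(s["clock"],s["position"],incase(s).round(4),s["force"],s["grip_width"],s["joint_pos"].round(2))
a=grab_frame("scene")[60:260,180:440];k=get_calibration("wrist"); np.savez("w5.npz",**k); b=grab_frame("wrist")
cv2.imwrite("pics/b5.png",np.vstack([cv2.resize(a[:150],(480,277),interpolation=cv2.INTER_CUBIC),cv2.resize(b,(480,300))]))
t=1.8327
x=.062-.124*np.cos(t)+.008*np.sin(t); z=.0625+.124*np.sin(t)
print(proj(k,place(P,[(x,.105,z),(x,-.105,z),(.062,.105,.062),(.062,-.105,.062)])).round()*.75+[0,277])
E
```

```text
13.8 [0.62760638 0.16152325 0.23406242] [ 0.1351 -0.002   0.2341] [ 0.50726332 -0.39045951  0.67470787] 0.00020105266879195266 [-0.22  0.62 -0.11  1.43  0.07  1.1   1.4 ]
[[366.   406.75]
 [121.5  410.5 ]
 [321.75 358.75]
 [162.75 361.  ]]
```

View pics/b5.png

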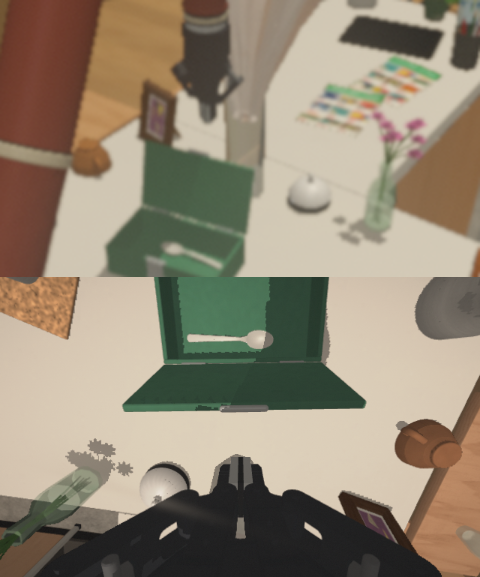

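Run:
```python
from plant import *; from h import *
th=np.r_[1.83,np.linspace(1.6,.12,14)]; r=.112
x=.062-r*np.cos(th)+.008*np.sin(th)+.011; z=.0625+r*np.sin(th)+.008*np.cos(th)+.008
p=incase(get_state()); X=np.r_[p[0],p[0],x]; Z=np.r_[p[2],.172,z]
for a,b,c,d,t in zip(X[1:],Z[1:],-np.diff(X)/.03,-np.diff(Z)/.03,np.r_[9,th]): print(round(t,2),a.round(3),b.round(3),c.round(2),d.round(2))
```

```text
9.0 0.135 0.172 -0.0 2.09
1.83 0.109 0.177 0.86 -0.16
1.6 0.084 0.182 0.84 -0.18
1.49 0.072 0.183 0.43 -0.02
1.37 0.059 0.182 0.42 0.03
1.26 0.046 0.18 0.42 0.08
1.14 0.034 0.176 0.41 0.13
1.03 0.022 0.171 0.39 0.17
0.92 0.011 0.164 0.37 0.21
0.8 0.001 0.157 0.34 0.25
0.69 -0.008 0.148 0.31 0.29
0.58 -0.017 0.138 0.28 0.32
0.46 -0.024 0.128 0.24 0.35
0.35 -0.03 0.116 0.2 0.38
0.23 -0.034 0.104 0.15 0.4
0.12 -0.037 0.092 0.1 0.41
```

>>> arm_command --commands "0 0 0.75 0 0 0 1;0 0 0.75 0 0 0 1;0 0 0.75 0 0 0 1;0 0 0 0 0 0 1;0.43 0 0 0 0 0 1;0.43 0 0 0 0 0 1;0.42 0 -0.1 0 0 0 1;0.42 0 -0.1 0 0 0 1;0.43 0 -0.1 0 0 0 1;0.42 0 0 0 0 0 1;0.42 0 0.08 0 0 0 1;0 0 0 0 0 0 1;0 0 0 0 0 0 1"

```text
clock: 15.52
position: [0.5403, 0.147, 0.1745]
ee_rot: [0.28, -3.128, -0.0]
force: [0.4, 0.6, 0.3]
grip_width: 0.0001
finger_force: 0.0
```

Run:
```python
from plant import *; from h import *
s=get_state(); print(s["clock"],s["position"],incase(s).round(4),s["force"],s["joint_pos"].round(2))
a=grab_frame("scene")[100:250,180:440]; b=grab_frame("wrist")
cv2.imwrite("pics/b6.png",np.vstack([cv2.resize(a,(480,277),interpolation=cv2.INTER_CUBIC),cv2.resize(b,(480,300))]))
```

```text
15.525 [0.54033596 0.14696741 0.17447757] [0.0467 0.0004 0.1745] [0.3900959  0.56224219 0.27634773] [-0.23  0.55 -0.11  1.77  0.08  0.83  1.37]
```

View pics/b6.png

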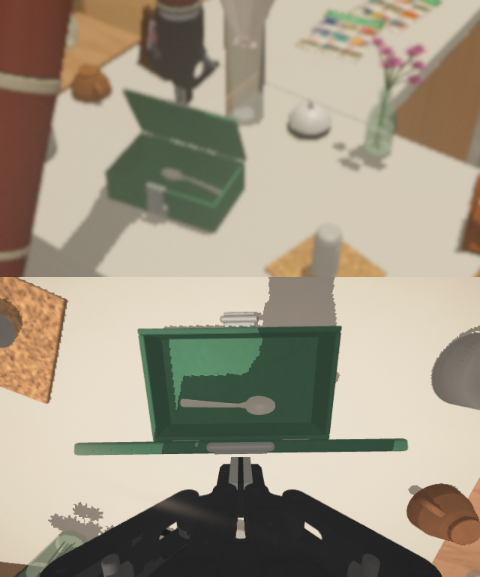

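Lid is coming forward (tips right behind the lid edge at about (240,457) in the view, lid now seen edge-on). Continue along the arc.

>>> arm_command --commands "0.41 0 0.13 0 0 0 1;0.39 0 0.17 0 0 0 1;0.37 0 0.21 0 0 0 1;0.34 0 0.25 0 0 0 1;0.31 0 0.29 0 0 0 1;0.28 0 0.32 0 0 0 1;0.24 0 0.35 0 0 0 1;0.2 0 0.38 0 0 0 1;0.15 0 0.4 0 0 0 1;0.1 0 0.25 0 0 0 1;0 0 0 0 0 0 1;0 0 0 0 0 0 1"

```text
clock: 17.12
position: [0.4583, 0.132, 0.0921]
ee_rot: [0.28, -3.129, 0.0]
force: [0.3, 0.3, 0.2]
grip_width: -0.0001
finger_force: 0.0
```

Run:
```python
from plant import *; from h import *
s=get_state(); print(s["clock"],s["position"],incase(s).round(4),s["force"],s["joint_pos"].round(2))
a=grab_frame("scene")[100:250,180:440]; b=grab_frame("wrist")
cv2.imwrite("pics/b7.png",np.vstack([cv2.resize(a,(480,277),interpolation=cv2.INTER_CUBIC),cv2.resize(b,(480,300))]))
```

```text
17.125 [0.4582601  0.1320224  0.09207184] [-0.0368  0.0014  0.0921] [0.34879937 0.26328052 0.16627528] [-0.26  0.58 -0.1   2.07  0.11  0.5   1.31]
```

View pics/b7.png

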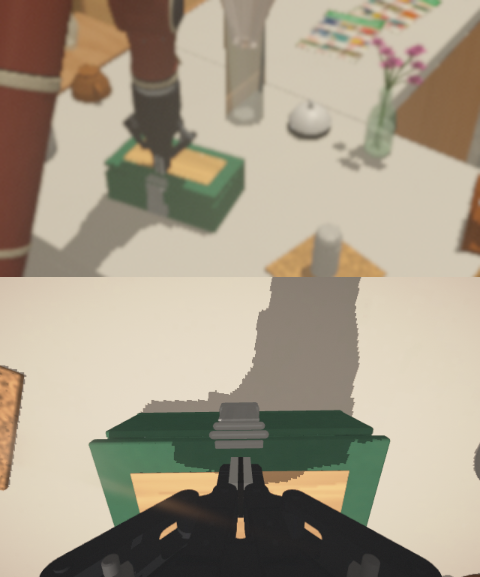

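>>> arm_command --commands "0 0 0.1 0 0 0 1;0 0 0.1 0 0 0 1;0 0 0.1 0 0 0 1;0 0 0.05 0 0 0 1;0 0 0.05 0 0 0 1;0 0 0 0 0 0 1;0 0 0 0 0 0 1"

```text
clock: 18.1
position: [0.4584, 0.132, 0.0799]
ee_rot: [-0.28, 3.129, 0.0]
force: [0.5, -0.2, 0.7]
grip_width: -0.0004
finger_force: 0.0
```

>>> arm_command --commands "0 0 0.05 0 0 0 1;0 0 0.05 0 0 0 1;0 0 0.05 0 0 0 1;0 0 0 0 0 0 1;0 0 0 0 0 0 1"

```text
clock: 18.73
position: [0.4585, 0.1321, 0.0781]
ee_rot: [-0.28, 3.127, -0.0]
force: [-4.8, -0.9, 23.6]
grip_width: -0.0002
finger_force: 11.5
```

>>> arm_command --commands "0 0 0.03 0 0 0 1;0 0 0.03 0 0 0 1;0 0 0 0 0 0 1;0 0 0 0 0 0 1"

```text
clock: 19.23
position: [0.4585, 0.1321, 0.0778]
ee_rot: [-0.28, 3.127, -0.0]
force: [-7.4, -2.2, 36.4]
grip_width: -0.0001
finger_force: 18.2
```

>>> arm_command --commands "0 0 -0.3 0 0 0 1;0 0 -1 0 0 0 1;0 0 -1 0 0 0 1;0 0 -1 0 0 0 1;0 0 -1 0 0 0 1;0 0 -1 0 0 0 1;0 0 0 0 0 0 1;0 0 0 0 0 0 1"

```text
clock: 20.23
position: [0.4576, 0.1317, 0.2319]
ee_rot: [0.28, -3.127, 0.001]
force: [-0.4, -0.4, 0.1]
grip_width: -0.0004
finger_force: 0.0
```

Run:
```python
from plant import *; from h import *
s=get_state(); print(s["clock"],s["position"],incase(s).round(4),s["force"])
k=get_calibration("wrist"); a=grab_frame("scene")[130:250,200:420]; b=grab_frame("wrist")
for t in (0,.09,.15):
    L=[]
    for y in (.105,-.105): L.append((.062-.124*np.cos(t)+.008*np.sin(t),y,.0625+.124*np.sin(t)+.008*np.cos(t)))
    print(t,proj(k,place(P,L)).round(1).tolist())
cv2.imwrite("pics/b8.png",np.vstack([cv2.resize(a,(440,240),interpolation=cv2.INTER_CUBIC),cv2.resize(b[60:300,130:520],(440,271))]))
```

```text
20.225 [0.45758702 0.13172598 0.23189944] [-0.0375  0.0012  0.2319] [-0.42766175 -0.41711428  0.11905203]
0 [[423.8, 159.5], [215.3, 162.1]]
0.09 [[427.6, 162.6], [211.6, 165.3]]
0.15 [[430.1, 165.4], [209.1, 168.1]]
```

View pics/b8.png

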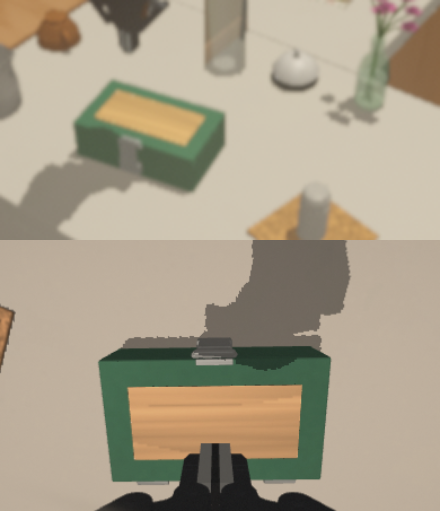

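```bash
python3 -c "
from plant import *
print(sign_off())"
```

```text
the job is handed in; nothing more can be done
None
```

I set the cocoa shaker upright near the centre of the cork mat and pressed the lid down until it went solid at its shut height. The last pictures show it flat under the catch and the arm clear; I handed the job in at about 20 s and got no verdict back.

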